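# Lock the wreath turntable with its pin

### The arm

A 6-joint arm with a two-finger parallel gripper is mounted at the origin on the work surface. World frame = base frame: x ahead of the robot, y to its left, z up, the work surface at z = 0. Lengths are in m, angles in rad, forces in N, time in s.
With the tool pointing down it reaches from about 0.275 to 0.875 m from the base axis. Payload 12.5 kg.
Tool frame: the origin (TCP) lies on the centre line of the jaws, within the pads' length; the fingertips stand manip.tcp_to_tips ahead of it and the grasp point (between the pads) lies 11 mm behind it (manip.tcp_to_tips is the distance from the TCP to the fingertips, in m); z points along the fingers, y is the line along which they close (so a half turn about z gives the same grasp; the last joint's range is limited). The gripper opens to 85 mm and grips with 20 to 120 N. Pads are 22 mm wide; open, the fingers measure 114 mm over their backs; the gripper's body (76 mm by 85 mm) begins 54 mm behind the grasp point. The pads swing forward as they close: fully open they stand 13 mm farther back than shut.
Start: joints at [-1.395, 0.351, 1.652, -0, 1.139, -0.085], TCP at [0.142, -0.531, 0.239] pointing down, gripper open.
Joint ranges: [-2.75, 2.75], [-0.79, 2.1], [0.01, 2.65], [-1.57, 4.71], [0.07, 3.14], [-2.87, 2.87]. Speed limits (rad/s): [2.22, 2.22, 2.79, 3.14, 3.14, 3.14].

### API

Orientations are given as a unit quaternion [x, y, z, w].
In Python, from cell import observe, cams, ticket, manip gives the robot as it stands. The module is installed in compiled form; this text tells all that it offers.
- The arm moves only by the tool play_rows, never from a script. Its argument "moves" is a list of rows, each a list of 3 entries, a list of its own where there are three numbers: the shift along the world's x, y, z in m, then the turn, a rotation vector about the world's x, y, z in rad, then the finger opening in m, from 0 to 0.0854. In form: [[[x, y, z], [rx, ry, rz], hand], ...]. A call has 1 to 5 rows; each row shifts and turns the commanded pose from where the row before left it; what a row does not reach is not made up. A row lasts 1/12 s, in which the tool goes at most 41.7 mm and 7.16 degrees, less where a joint would pass 70% of its speed; a pose out of reach is approached as far as the arm can. A call is refused whole if a number of a shift passes 0.0417 or a number of a turn 0.125, either way. A call with a gripper value outside its range is refused whole. The fingers move at their own pace and stop on an object; "grip_force" is the grip in N (left out, the last holds). Time passes only in rows, so rows that do not move let the fingers close. It gives the time, the measured TCP pose, the force, the opening and the grip force at its end, in the units of the state.
- observe(): the state, without advancing time (a new reading comes with each control period).
- cams.snapshot(name): name is "side" or "top" or "wrist"; returns a dict with "frame" (400x640x3 uint8, red, green, blue), "depth" (400x640 float32, m along the optical axis (not along the pixel's ray), 0 where there is no reading), "fx", "fy", "cx", "cy" (pixels), "world_from_camera" (4x4, takes a point from camera to world coordinates). Camera axes: x right, y down, z forward; pixel columns grow to the right and rows downward; lengths in m; the calibration is good to about 2 mm. The wrist camera is an equidistant fisheye: a pixel r from the principal point sees the ray r / f radians off the axis. A picture is of the moment at which its call begins.
- ticket.hand_in(): hands the job in; it is judged then, once.
The state is a dict: "time_s": time; "qpos": joint angles; "qvel": joint speeds; "joint_torque": joint torques, N m; "ee_pos": TCP position; "ee_rot": TCP orientation; "force": force on the tool from outside, world axes, zero at the start; "torque": the same for the moment, N m; "gripper_width": finger opening in m; "gripper_force": force on a finger pad.
Only numpy, scipy, OpenCV 4.12 (cv2) and the standard library are available. Lean on these libraries where they do the work, as an engineer would, in place of code of your own. Each camera call takes 0.05 s, during which the arm holds its last target. There are 200 camera calls.

### The job

Turn the round plate of the leaning wreath stand until the hole in its ear lies over the hole in the lug fixed below it, then lock it: take the steel pin from its wooden block and push it through both holes until its collar sits flat on the ear. Let go of it there, and leave the other things on the bench where they stand.

Things in the scene. Friction and masses are not known exactly. Their poses are not given: they have to be found in the camera images.
- stand: Dark steel wreath stand screwed to the bench: foot 230 x 160 x 14 mm, leaning column, round turning plate. Origin on the bench under the plate's middle; x level to the stand's back, y to its left, z up. The plate's axis leans 30 degrees from vertical towards the front (-x): the plate is low in front, high at the back. The middle of its underside is 130 mm above the origin.
- lug_front (a point): Where the lug's hole would be if straight in front (axes as stand). The lug: steel plate 50 x 56 x 8 mm, parallel to the turning plate, its upper face 8 mm below the ear's; hole 13.5 mm, through, 100 mm from the plate's axis. It is clamped up to 0.12 rad (12 mm) to either side of this point, its pose unreported: see it, or slide the pin, standing in the ear's hole, over it till it drops.
- wreath_plate (a joint): Angle of the round aluminium plate (168 mm across, 6 mm thick) about its leaning axis, rad; grows anticlockwise seen from above. 0: the ear points straight to the stand's front; the holes line up somewhere between -0.12 and 0.12. Stops at -0.5 and 2.8. It turns with a steady drag of about 0.45 N m and stays where it is left. A vine ring (outer radius 53 mm, 18 mm high) is fixed on it.
- post (a point): On the axis of the round wooden turning post of the plate (16 mm across, its steel foot ring 22 mm; it stands square on the plate, its top 60 mm above the plate's upper face, 68 mm from the plate's middle and straight opposite the ear). This point is 42 mm above the plate's upper face. Frame turns with the plate: z along the plate's axis, up; x from the plate's middle to the post.
- ear_hole (a point): Centre of the hole at the upper face of the ear, a 36 x 36 mm aluminium tab, 6 mm thick, on the plate's edge; hole 13.5 mm across, straight through, 100 mm from the plate's axis. Same axes as post; its z is the hole's axis. The faces of ear and plate are level with each other.
- pin: Steel locking pin, 110 mm long, 0.2 kg, standing loose in its wooden block. Origin at the middle of its tip, z along it up to the head. Shank 12 mm across and 60 mm long with a short chamfered nose (10 mm across at the tip, full size 3 mm up), then a collar 26 mm across, 6 mm thick, then a flat grip 34 mm (x) by 12 mm (y) by 44 mm tall, from 66 to 110 mm above the tip.
- pin_collar (a point): On the pin's axis at the collar's underside, 60 mm above the tip.
- pin_tip (a point): Middle of the pin's tip.
- pin_block: Light wooden block fixed to the bench, 70 x 70 x 70 mm, origin under its middle. The pin stands upright in its 19 mm hole (64 mm deep), its collar resting on the block's top. Stands on the left or on the right of the stand.
- dibber_block: The same block on the other side; a wooden dibber stands in it.
- dibber: Bystander: turned wooden dibber, 146 mm long, upright in its block, origin at its tip; leave it.
- vase: Bystander: green glass vase, 160 mm tall, 100 mm across; origin under its middle.
- jar: Bystander: glass jar with a steel lid, 110 mm tall, 76 mm across; origin under its middle.
- reel: Bystander: green wire reel, 40 mm tall, 64 mm across; origin under its middle.
- flowerpot: Bystander: terracotta pot, 80 mm tall, 90 mm across; origin under its middle.
- trowel: Bystander: flat spatula, 160 mm long, lying along its x.
- foam: Bystander: brown block, 110 x 75 x 50 mm; origin under its middle.
Mind the look-alikes: they are no part of the job. What is shaped like the pin but yellow is not meant.

How it is judged:
At the end, for the whole second after the job is handed in: Plate within 0.17 rad of straight in front (ear over lug); pin home through ear and lug: collar centre within 5 mm of the ear hole, pin within 0.1 rad of its axis, tip at least 54 mm below the ear's upper face and within 8 mm of the axis in x and y; at rest, released (value of joint wreath_plate between -0.17 and 0.17 rad and distance between pin_collar and ear_hole below 0.005 m and angle between the z axis of pin and the z axis of ear_hole, either way round below 0.1 rad and z of pin_tip in the frame of ear_hole below -0.054 m and x of pin_tip in the frame of ear_hole between -0.008 and 0.008 m and y of pin_tip in the frame of ear_hole between -0.008 and 0.008 m and linear speed of pin below 0.02 m/s); the robot touches nothing.
It fails at once if a bystander is moved by more than 40 mm (distance of any of dibber, vase, jar, reel, flowerpot, trowel, foam from where it was at the start of the episode above 0.04 m).
It also fails if it takes over 72 s, if anything falls off the work surface, if the arm or the gripper's body presses on something with over 40 N, if the wrist force passes 120 N, or if a joint passes its speed limit or range.

## Working session

There is one attempt and no reset: what is moved stays moved. The work goes in short steps, Python scripts to look and compute and a tool call to move; the robot and the scene stay as the last step left them, time stands still between calls to the robot, and variables do not carry over. Pictures are saved under pics/ and viewed, at most 10 in all, crops included, and the job is handed in when it is done.

Besides the shell and the picture viewer there is one more tool, called after "Request:" in YAML: its name, and indented under it one key for each argument. play_rows: Moves the arm, as the interface text tells. Its arguments: {"type":"object","properties":{"moves":{"type":"array","items":{"type":"array"}},"grip_force":{"type":"number"}},"required":["moves"]}

```bash
mkdir -p pics
cat > h.py <<'E'
import numpy as np, cv2
from cell import observe, cams, manip
def snap(n):
    s=cams.snapshot(n); np.savez('%s.npz'%n,**s); return s
def load(n): return dict(np.load('%s.npz'%n))
def px(s,u,v,d=None):
    if d is None:
        p=s['depth'][int(v)-1:int(v)+2,int(u)-1:int(u)+2]; d=np.median(p[p>0])
    return (s['world_from_camera']@np.array([(u-s['cx'])/s['fx']*d,(v-s['cy'])/s['fy']*d,d,1]))[:3]
def cloud(s):
    v,u=np.mgrid[0:400,0:640]; d=s['depth']
    P=np.stack([(u-s['cx'])/s['fx']*d,(v-s['cy'])/s['fy']*d,d],-1)
    W=s['world_from_camera']; return P@W[:3,:3].T+W[:3,3]
E
python3 - <<'E'
from h import *
a=snap('top');b=snap('side')
cv2.imwrite('pics/a.png',a['frame'][:,:,::-1]);cv2.imwrite('pics/b.png',b['frame'][:,:,::-1])
print(observe(),manip.tcp_to_tips,a['world_from_camera'],b['world_from_camera'])
E
```

```text
{'time_s': 0.1, 'qpos': array([-1.39457448e+00,  3.51169467e-01,  1.65238894e+00,  3.56966896e-05,
        1.13909663e+00, -8.45827986e-02]), 'qvel': array([-9.93003829e-04,  1.21303817e-03, -1.84283911e-03, -2.86599569e-04,
        7.24618403e-05,  1.57885033e-04]), 'joint_torque': array([ 2.25337112e-04, -5.06833863e+01, -2.91875625e+01, -5.16511284e-05,
        2.68883901e-03,  2.26049758e-05]), 'ee_pos': array([ 0.14181077, -0.53109118,  0.23880835]), 'ee_rot': array([ 9.91510491e-01,  1.30025627e-01, -8.14066821e-06, -5.31379126e-04]), 'force': array([ 0.96086753,  0.33762978, -0.74947126]), 'torque': array([-0.0176158 , -0.02565327,  0.01873959]), 'gripper_force': 0.0, 'gripper_width': 0.08524029147838054} 0.008 [[-1.05314578e-02 -9.91903880e-01  1.26553470e-01  3.31716348e-01]
 [-9.99940455e-01  1.08086177e-02  1.50354803e-03  7.75253215e-03]
 [-2.85924320e-03 -1.26530100e-01 -9.91958648e-01  1.58828316e+00]
 [ 0.00000000e+00  0.00000000e+00  0.00000000e+00  1.00000000e+00]] [[-0.99050826 -0.086419    0.10688849  0.39665833]
 [-0.13711985  0.67536647 -0.72462286  0.7774186 ]
 [-0.00956772 -0.73240146 -0.68080582  0.8735074 ]
 [ 0.          0.          0.          1.        ]]
```

View pics/a.png

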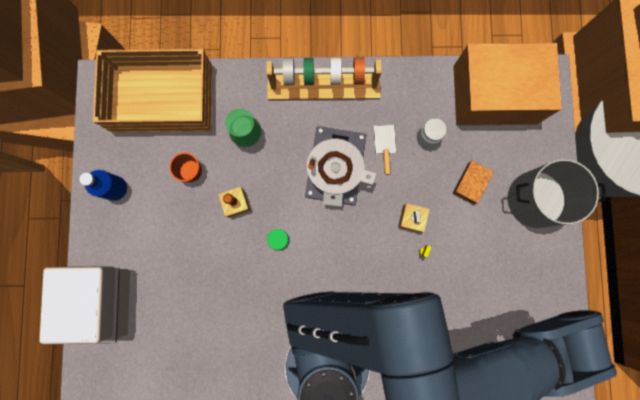

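View pics/b.png

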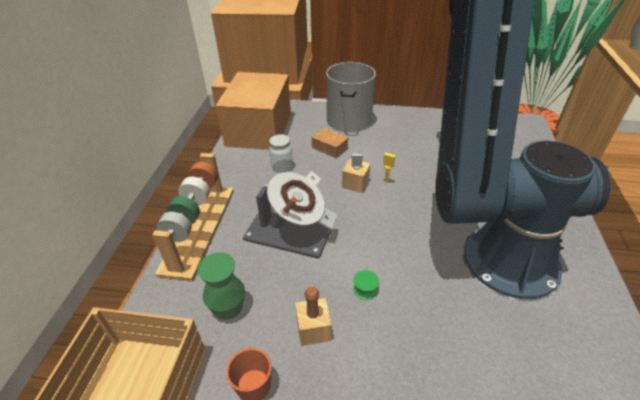

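The top view shows the stand at about (335,168), the ear at (370,178), the lug at (333,200), the post at (312,163) and the steel pin in its block at (415,218). The ear has to turn clockwise by about 1.2 rad. In the side view the post is at (290,208).

Run:
```python
from h import *
a=load('top');b=load('side')
cv2.imwrite('pics/c.png',cv2.resize(a['frame'][120:260,290:450,::-1],None,fx=5,fy=4.2857,interpolation=cv2.INTER_CUBIC)[:600])
# better isotropic: 4x
cv2.imwrite('pics/c.png',cv2.resize(a['frame'][120:260,290:450,::-1],None,fx=4,fy=4,interpolation=cv2.INTER_CUBIC))
C=cloud(a)
for n,u,v in [('ear',370,178),('lug',333,200),('post',311,162),('pl',345,150),('pinblock',415,218),('pin',417,217)]:
    print(n,px(a,u,v).round(4))
# plate plane RANSAC
m=np.zeros((400,640),bool);m[138:200,305:378]=1
P=C[m&(a['depth']>0)];P=P[P[:,2]>.06]
rng=np.random.default_rng(0);best=0
for _ in range(2000):
    q=P[rng.choice(len(P),3,False)];n=np.cross(q[1]-q[0],q[2]-q[0]);
    if np.linalg.norm(n)<1e-6: continue
    n/=np.linalg.norm(n)
    if abs(n[2])<.75 or abs(n[2])>.95: continue
    i=abs((P-q[0])@n)<.003
    if i.sum()>best: best=i.sum();I=i
Q=P[I];c=Q.mean(0);n=np.linalg.svd(Q-c)[2][2];n*=np.sign(n[2])
print(best,len(P),n,np.degrees(np.arccos(n[2])),c)
fin=C[m&(a['depth']>0)]
# pixels within plane: outline
v,u=np.where(m&(a['depth']>0)&(C[...,2]>.06)); d=(P-c)@n
T=np.full((400,640,3),0,np.uint8);T[v[abs(d)<.003],u[abs(d)<.003]]=255
pts=T[...,0]
# ellipse rim in plane coords: circle fit via max-inlier with R=.084
x=np.cross([0,1,0],n);x/=np.linalg.norm(x);y=np.cross(n,x)
Q2=np.c_[(Q-c)@x,(Q-c)@y]
h=cv2.convexHull(Q2.astype(np.float32))[:,0]
from scipy.optimize import minimize
best=None
for cx in np.arange(-.02,.02,.001):
  for cy in np.arange(-.02,.02,.001):
    r=np.hypot(*(Q2-[cx,cy]).T); s=(r<.084).sum()-0.0*s if False else (r<.084).sum()
    if best is None or s>best[0]: best=(s,[cx,cy]);L=[(cx,cy)]
    elif s==best[0]: L.append((cx,cy))
o=np.mean(L,0);O=c+o[0]*x+o[1]*y
print('centre',O,best[0],len(Q2),len(L))
r=np.hypot(*(Q2-o).T);E=Q2[r>.088]-o
print('ear dir',E.mean(0),len(E),r.max())
np.savez('pl.npz',n=n,O=O)
```

```text
ear [ 0.553  -0.1285  0.1248]
lug [ 0.495  -0.0211  0.077 ]
post [0.5916 0.0412 0.1814]
pl [ 0.6283 -0.0554  0.1647]
pinblock [ 0.4368 -0.2591  0.1031]
pin [ 0.4383 -0.2617  0.1214]
1325 2763 [-0.48858448  0.07793949  0.86902856] 29.654052166267796 [ 0.58589714 -0.03714587  0.13822463]
centre [ 0.58540743 -0.02717629  0.13705518] 1233 1325 1
ear dir [-0.03242787 -0.09759864] 79 0.11810164814960764
```

View pics/c.png

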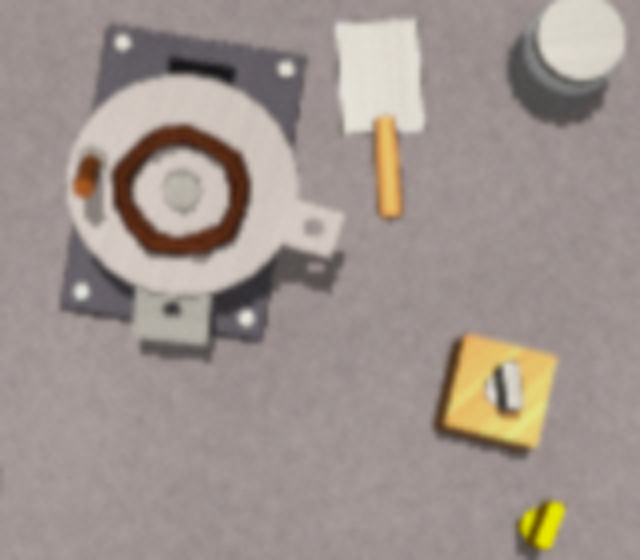

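The crop gives these full-image positions:
- ear hole: (368.5,176.7)
- lug hole: (333,197)
- post top: about (312,163)
- pin grip: (416.8,216.8), with its long side nearly upright in the image

```bash
cat >> h.py <<'E'
yaw=-.155
SX=np.array([np.cos(yaw),np.sin(yaw),0]);SY=np.array([-np.sin(yaw),np.cos(yaw),0])
N=-.5*SX+np.array([0,0,np.sqrt(.75)]);BX=np.cross(SY,N)  # BX: in-plane to back/up
def rayplane(s,u,v,p,n):
    W=s['world_from_camera'];d=W[:3,:3]@np.array([(u-s['cx'])/s['fx'],(v-s['cy'])/s['fy'],1])
    t=((p-W[:3,3])@n)/(d@n);return W[:3,3]+t*d
def pl(O,x,y,z): return O+x*BX+y*SY+z*N
from scipy.spatial.transform import Rotation as R
def toolR(z,yax):
    z=z/np.linalg.norm(z);y=yax-z*(yax@z);y/=np.linalg.norm(y);return R.from_matrix(np.c_[np.cross(y,z),y,z])
def delta(p,Rt):
    o=observe();return (p-o['ee_pos']).round(4),(Rt*R.from_quat(o['ee_rot']).inv()).as_rotvec().round(4)
E
python3 - <<'E'
from h import *
a=load('top');z=np.load('pl.npz');O=z['O'];print('n',N,BX)
hub=rayplane(a,335.5,167.5,O+.006*N,N)
# circle fit by hull seems offset; print both
e=rayplane(a,368.6,176.8,O,N);l=rayplane(a,333,197,O-.008*N,N)
for C in (O,hub):
  f=lambda p:((p-C)@BX,(p-C)@SY)
  for n,p in(('ear',e),('lug',l)):
    x,y=f(p);print(n,p.round(4),np.hypot(x,y).round(4),'ang',np.arctan2(-y,-x).round(3))
print('hub',hub)
C=cloud(a)[205:230,405:430].reshape(-1,3);print('block top',np.median(C[(C[:,2]<.08)&(C[:,2]>.06)],0))
T=C[C[:,2]>.112];print('pin top',len(T),T.mean(0),T.min(0),T.max(0));w,V=np.linalg.eigh(np.cov(T[:,:2].T));print(w**.5,V[:,1])
print(rayplane(a,416.8,216.8,np.array([0,0,.116]),np.array([0,0,1.])))
s=load('side');D=cloud(s)[140:195,335:380].reshape(-1,3)
T=D[(D[:,2]>.085)&(D[:,2]<.13)];print('side pin',len(T),T.mean(0),T.min(0),T.max(0))
T=D[(D[:,2]>.066)&(D[:,2]<.075)];print('side block',T.mean(0),T.min(0),T.max(0))
E
```

```text
n [-0.49400577  0.07719005  0.8660254 ] [ 0.85564308 -0.13369709  0.5       ]
ear [ 0.5559 -0.1241  0.1289] 0.1017 ang 1.409
lug [ 0.5036 -0.0211  0.0806] 0.0992 ang 0.067
ear [ 0.5559 -0.1241  0.1289] 0.1001 ang 1.409
lug [ 0.5036 -0.0211  0.0806] 0.0989 ang 0.051
hub [ 0.5820095  -0.02825384  0.14214115]
block top [ 0.44217051 -0.26193806  0.0709165 ]
pin top 56 [ 0.43660394 -0.25372161  0.17279964] [ 0.33171635 -0.27045132  0.11244448] [0.4564935  0.00775253 1.58828316]
[0.00931663 0.05489684] [-0.37983727  0.92505332]
[ 0.43930944 -0.26214335  0.116     ]
side pin 120 [ 0.44289753 -0.26260227  0.1053811 ] [ 0.42576379 -0.27551482  0.08513863] [ 0.46003519 -0.25706915  0.12110056]
side block [ 0.44227384 -0.25805222  0.06951712] [ 0.4023362  -0.31034194  0.06600227] [ 0.48483616 -0.22486582  0.07466109]
```

```bash
cat >> h.py <<'E'
O0=np.array([.5845,-.0275,.1355])
def post(a,h,O=O0):
    return pl(O,.068*np.cos(a),.068*np.sin(a),h),toolR(-N,BX*np.sin(a)-SY*np.cos(a))
E
python3 - <<'E'
from h import *
p,Rt=post(1.41,.033)
print(p,delta(p+.10*N,Rt),-.1*N)
E
```

```text
[0.5878757  0.03990981 0.16952238] (array([0.3967, 0.5787, 0.0173]), array([-0.3318, -0.4341,  0.9705])) [ 0.04940058 -0.007719   -0.08660254]
```

Request:
play_rows:
  moves:
    - [[0.0264, 0.0386, 0.0012], [-0.0221, -0.0289, 0.0647], 0.045]
    - [[0.0264, 0.0386, 0.0012], [-0.0221, -0.0289, 0.0647], 0.045]
    - [[0.0264, 0.0386, 0.0012], [-0.0221, -0.0289, 0.0647], 0.045]
    - [[0.0264, 0.0386, 0.0012], [-0.0221, -0.0289, 0.0647], 0.045]
    - [[0.0264, 0.0386, 0.0012], [-0.0221, -0.0289, 0.0647], 0.045]

```text
time_s: 0.52
ee_pos: [0.2599, -0.3576, 0.2444]
ee_rot: [0.953, 0.288, 0.065, 0.064]
force: [1.0, -0.3, 0.4]
gripper_width: 0.0451
gripper_force: 0.0
```

Request:
play_rows:
  moves:
    - [[0.0264, 0.0386, 0.0012], [-0.0221, -0.0289, 0.0647], 0.045]
    - [[0.0264, 0.0386, 0.0012], [-0.0221, -0.0289, 0.0647], 0.045]
    - [[0.0264, 0.0386, 0.0012], [-0.0221, -0.0289, 0.0647], 0.045]
    - [[0.0264, 0.0386, 0.0012], [-0.0221, -0.0289, 0.0647], 0.045]
    - [[0.0264, 0.0386, 0.0012], [-0.0221, -0.0289, 0.0647], 0.045]

```text
time_s: 0.93
ee_pos: [0.3775, -0.1857, 0.2502]
ee_rot: [0.882, 0.436, 0.127, 0.126]
force: [1.3, -1.2, -0.5]
gripper_width: 0.0448
gripper_force: 0.0
```

Request:
play_rows:
  moves:
    - [[0.0264, 0.0386, 0.0012], [-0.0221, -0.0289, 0.0647], 0.045]
    - [[0.0264, 0.0386, 0.0012], [-0.0221, -0.0289, 0.0647], 0.045]
    - [[0.0264, 0.0386, 0.0012], [-0.0221, -0.0289, 0.0647], 0.045]
    - [[0.0264, 0.0386, 0.0012], [-0.0221, -0.0289, 0.0647], 0.045]
    - [[0.0264, 0.0386, 0.0012], [-0.0221, -0.0289, 0.0647], 0.045]

```text
time_s: 1.35
ee_pos: [0.4952, -0.0133, 0.2555]
ee_rot: [0.781, 0.568, 0.185, 0.183]
force: [0.5, -0.8, -0.3]
gripper_width: 0.0452
gripper_force: 0.0
```

Run:
```python
from h import *
w=snap('wrist');cv2.imwrite('pics/d.png',w['frame'][:,:,::-1])
p,Rt=post(1.41,.033);print(delta(p+.1*N,Rt),delta(p,Rt),observe()['qpos'])
print(w['fx'],w['cx'],w['cy'],w['world_from_camera'])
```

```text
(array([0.0407, 0.0567, 0.0004]), array([ 0.0017,  0.0055, -0.0111])) (array([ 0.0901,  0.049 , -0.0862]), array([ 0.0017,  0.0055, -0.0111])) [-0.09991265  0.03741386  2.0966833  -0.04985701  0.47915976  0.24255796]
309.70691628693146 321.8265725461697 199.2753082574082 [[ 0.82029961 -0.40928049  0.39949722  0.44669527]
 [-0.28573057 -0.89835107 -0.33365161  0.06339737]
 [ 0.49544584  0.15954572 -0.85386098  0.37838665]
 [ 0.          0.          0.          1.        ]]
```

View pics/d.png

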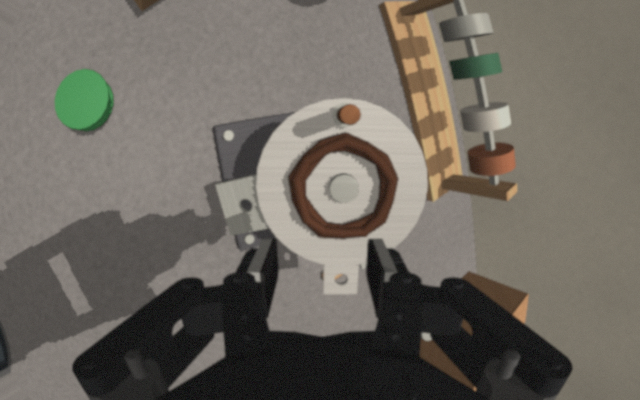

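The wrist view shows the post top at (349,114), the ear hole at (341,279), the lug hole at (246,205) and the hub at (344,187). I'll recompute the geometry with the fisheye model.

```bash
cat >> h.py <<'E'
def fish(s,u,v,p,n=N):
    W=s['world_from_camera'];dx,dy=u-s['cx'],v-s['cy'];r=np.hypot(dx,dy);t=r/s['fx']
    d=W[:3,:3]@np.array([np.sin(t)*dx/r,np.sin(t)*dy/r,np.cos(t)])
    return W[:3,3]+((p-W[:3,3])@n)/(d@n)*d
def inpl(q,O): x,y=(q-O)@BX,(q-O)@SY; return np.hypot(x,y).round(4),np.arctan2(-y,-x).round(3),(q).round(4)
E
python3 - <<'E'
from h import *
w=load('wrist')
hub=fish(w,344,187,O0+.006*N);print('hub',hub, 'O0',O0)
for C in (O0,):
  print('ear',inpl(fish(w,341,279,O0),C));print('lug',inpl(fish(w,246,205,O0-.008*N),C));print('post',inpl(fish(w,349,114,O0+.06*N),C))
# rim fit: rim extreme points
for q in [(257,190),(427,180),(345,98),(344,269)]: print(inpl(fish(w,*q,O0),O0))
p,Rt=post(1.41,.033);print(delta(p+.06*N,Rt),delta(p,Rt))
E
```

```text
hub [ 0.582972   -0.02804453  0.14160512] O0 [ 0.5845 -0.0275  0.1355]
ear (np.float64(0.1018), np.float64(1.431), array([ 0.5568, -0.1252,  0.1284]))
lug (np.float64(0.0978), np.float64(0.073), array([ 0.5039, -0.0221,  0.0798]))
post (np.float64(0.0667), np.float64(-1.739), array([0.5746, 0.0406, 0.193 ]))
(np.float64(0.0813), np.float64(-0.098), array([ 0.5165, -0.0088,  0.0951]))
(np.float64(0.0846), np.float64(3.051), array([ 0.6554, -0.0463,  0.1776]))
(np.float64(0.0816), np.float64(-1.756), array([0.6097, 0.0497, 0.143 ]))
(np.float64(0.0897), np.float64(1.464), array([ 0.5626, -0.1143,  0.1307]))
(array([ 0.0604,  0.0536, -0.0342]), array([ 0.0017,  0.0055, -0.0111])) (array([ 0.0901,  0.049 , -0.0862]), array([ 0.0017,  0.0055, -0.0111]))
```

Request:
play_rows:
  moves:
    - [[0.0195, 0.0275, 0], [0.001, 0.003, -0.005], 0.045]
    - [[0.0195, 0.0275, 0], [0.001, 0.003, -0.005], 0.045]
    - [[0.0165, -0.0026, -0.0289], [0, 0, 0], 0.045]
    - [[0.0165, -0.0026, -0.0289], [0, 0, 0], 0.045]
    - [[0.0164, -0.0026, -0.0288], [0, 0, 0], 0.045]

```text
time_s: 1.82
ee_pos: [0.5836, 0.0323, 0.1676]
ee_rot: [0.785, 0.564, 0.181, 0.181]
force: [0.5, -0.7, -0.5]
gripper_width: 0.0449
gripper_force: 0.0
```

Request:
play_rows:
  moves:
    - [[0, 0, 0], [0, 0, 0], 0.01]
    - [[0, 0, 0], [0, 0, 0], 0.01]
    - [[0, 0, 0], [0, 0, 0], 0.01]
    - [[0, 0, 0], [0, 0, 0], 0.01]
    - [[0, 0, 0], [0, 0, 0], 0.01]
  grip_force: 30

```text
time_s: 2.23
ee_pos: [0.5834, 0.0313, 0.1694]
ee_rot: [0.785, 0.563, 0.181, 0.182]
force: [22.4, -2.7, -26.2]
gripper_width: 0.0144
gripper_force: 29.9
```

Run:
```python
from h import *
o=observe();print(o['gripper_width'],o['gripper_force'],o['force'],delta(*post(1.41,.033)))
O=np.array([.583,-.0285,.1355])
P=[post(a,.033,O) for a in np.linspace(1.41,.06,16)]
print(o['ee_pos'],P[0][0])
for i in range(15): print((P[i+1][0]-P[i][0]).round(4).tolist(),(P[i+1][1]*P[i][1].inv()).as_rotvec().round(4).tolist())
```

```text
0.014424022468204683 29.919787645339966 [ 22.43785964  -2.71588286 -26.24520187] (array([0.0045, 0.0086, 0.0001]), array([-0.0018, -0.0041,  0.0104]))
[0.58340832 0.03128871 0.16942662] [0.5863757  0.03890981 0.16952238]
[0.0049, -0.002, 0.003] [0.0445, -0.0069, -0.0779]
[0.0047, -0.0025, 0.0029] [0.0445, -0.0069, -0.0779]
[0.0045, -0.003, 0.0028] [0.0445, -0.0069, -0.0779]
[0.0042, -0.0035, 0.0027] [0.0445, -0.0069, -0.0779]
[0.0039, -0.0039, 0.0026] [0.0445, -0.0069, -0.0779]
[0.0036, -0.0043, 0.0024] [0.0445, -0.0069, -0.0779]
[0.0032, -0.0047, 0.0022] [0.0445, -0.0069, -0.0779]
[0.0028, -0.005, 0.0021] [0.0445, -0.0069, -0.0779]
[0.0024, -0.0053, 0.0018] [0.0445, -0.0069, -0.0779]
[0.002, -0.0056, 0.0016] [0.0445, -0.0069, -0.0779]
[0.0015, -0.0058, 0.0014] [0.0445, -0.0069, -0.0779]
[0.001, -0.0059, 0.0011] [0.0445, -0.0069, -0.0779]
[0.0006, -0.006, 0.0009] [0.0445, -0.0069, -0.0779]
[0.0001, -0.0061, 0.0006] [0.0445, -0.0069, -0.0779]
[-0.0004, -0.0061, 0.0003] [0.0445, -0.0069, -0.0779]
```

Request:
play_rows:
  moves:
    - [[0, 0, 0], [0, 0, 0], 0.04]
    - [[0, 0, 0], [0, 0, 0], 0.04]
    - [[0.001, 0.0075, 0.0035], [0, 0, 0.006], 0.04]
    - [[0, 0, 0], [0, 0, 0], 0.04]
    - [[0, 0, 0], [0, 0, 0], 0.04]

```text
time_s: 2.65
ee_pos: [0.5841, 0.0395, 0.1733]
ee_rot: [0.783, 0.566, 0.182, 0.181]
force: [-0.4, -0.2, -0.5]
gripper_width: 0.0396
gripper_force: 0.0
```

Run:
```python
from h import *
w=snap('wrist');cv2.imwrite('pics/e.png',w['frame'][:,:,::-1])
o=observe();O=np.array([.583,-.0285,.1355]);print(o['gripper_width'],o['force'],delta(*post(1.41,.035,O)))
```

```text
0.03955911412484205 [ 0.24509317  0.28109577 -0.28766007] (array([ 0.0014, -0.0003, -0.0017]), array([-0.0016, -0.0048,  0.0037]))
```

View pics/e.png

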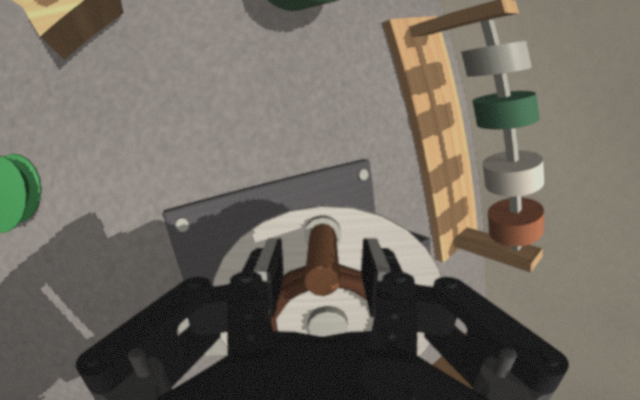

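The post stands midway between the fingers at (322,250). I'll cage it loosely and follow the arc.

Request:
play_rows:
  moves:
    - [[0.001, 0, 0], [0, 0, 0], 0.019]
    - [[0, 0, 0], [0, 0, 0], 0.019]
    - [[0, 0, 0], [0, 0, 0], 0.019]
    - [[0, 0, 0], [0, 0, 0], 0.019]
    - [[0, 0, 0], [0, 0, 0], 0.019]

```text
time_s: 3.12
ee_pos: [0.585, 0.039, 0.1722]
ee_rot: [0.784, 0.566, 0.181, 0.181]
force: [0.5, 0.0, 0.6]
gripper_width: 0.0189
gripper_force: 0.0
```

Request:
play_rows:
  moves:
    - [[0.0049, -0.002, 0.003], [0.0445, -0.0069, -0.0779], 0.019]
    - [[0.0047, -0.0025, 0.0029], [0.0445, -0.0069, -0.0779], 0.019]
    - [[0.0045, -0.003, 0.0028], [0.0445, -0.0069, -0.0779], 0.019]
    - [[0.0042, -0.0035, 0.0027], [0.0445, -0.0069, -0.0779], 0.019]
    - [[0.0039, -0.0039, 0.0026], [0.0445, -0.0069, -0.0779], 0.019]

```text
time_s: 3.53
ee_pos: [0.6067, 0.025, 0.1857]
ee_rot: [0.891, 0.375, 0.218, 0.133]
force: [-0.7, 10.4, -1.6]
gripper_width: 0.0185
gripper_force: 4.3
```

Run:
```python
from h import *
o=observe();O=np.array([.583,-.0285,.1355]);print(o['gripper_width'],o['gripper_force'],o['force'],delta(*post(.96,.035,O)))
```

```text
0.018532753436557154 4.309984445571899 [-0.71363078 10.42993759 -1.56202703] (array([ 0.001 , -0.001 , -0.0004]), array([-0.0074, -0.0068,  0.0058]))
```

Good, it turns with little force. Next comes the rest of the arc.

Request:
play_rows:
  moves:
    - [[0.0036, -0.0043, 0.0024], [0.0445, -0.0069, -0.0779], 0.019]
    - [[0.0032, -0.0047, 0.0022], [0.0445, -0.0069, -0.0779], 0.019]
    - [[0.0028, -0.005, 0.0021], [0.0445, -0.0069, -0.0779], 0.019]
    - [[0.0024, -0.0053, 0.0018], [0.0445, -0.0069, -0.0779], 0.019]
    - [[0.002, -0.0056, 0.0016], [0.0445, -0.0069, -0.0779], 0.019]

```text
time_s: 3.95
ee_pos: [0.6217, 0.0001, 0.1967]
ee_rot: [0.952, 0.168, 0.244, 0.08]
force: [1.0, 9.7, 1.2]
gripper_width: 0.0191
gripper_force: 4.1
```

Request:
play_rows:
  moves:
    - [[0.0015, -0.0058, 0.0014], [0.0445, -0.0069, -0.0779], 0.019]
    - [[0.001, -0.0059, 0.0011], [0.0445, -0.0069, -0.0779], 0.019]
    - [[0.0006, -0.006, 0.0009], [0.0445, -0.0069, -0.0779], 0.019]
    - [[0.0001, -0.0061, 0.0006], [0.0445, -0.0069, -0.0779], 0.019]
    - [[-0.0004, -0.0061, 0.0003], [0.0445, -0.0069, -0.0779], 0.019]

```text
time_s: 4.37
ee_pos: [0.6252, -0.0302, 0.2017]
ee_rot: [0.965, -0.049, 0.258, 0.023]
force: [4.8, 7.9, 2.2]
gripper_width: 0.019
gripper_force: 4.0
```

Run:
```python
from h import *
O=np.array([.583,-.0285,.1355]);o=observe();print(o['force'],delta(*post(.06,.035,O)))
w=snap('wrist');a=snap('top')
f=cv2.resize(a['frame'][150:215,295:380],None,fx=7,fy=7,interpolation=cv2.INTER_CUBIC)
cv2.imwrite('pics/f.png',f[:,:,::-1])
```

```text
[4.75723533 7.89876986 2.23900964] (array([-0.0008, -0.0006, -0.0019]), array([-0.0105,  0.0021,  0.0032]))
```

View pics/f.png

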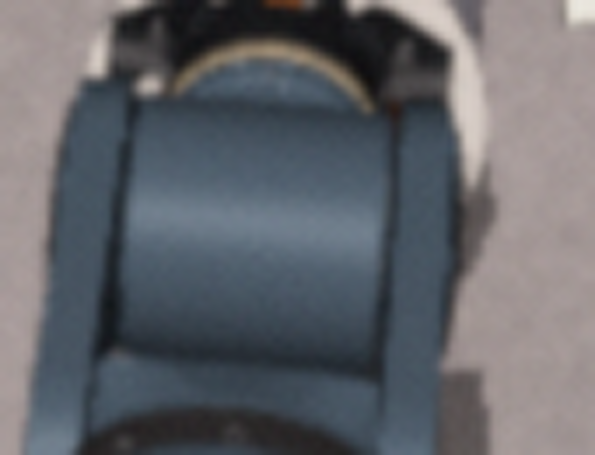

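The arm hides the ear in this view. I'll retract, go above the pin and look from there.

Request:
play_rows:
  moves:
    - [[0, 0, 0], [0, 0, 0], 0.04]
    - [[0, 0, 0], [0, 0, 0], 0.04]
    - [[-0.0198, 0.0031, 0.0346], [0, 0, 0], 0.045]
    - [[-0.0198, 0.0031, 0.0346], [0, 0, 0], 0.045]
    - [[-0.0198, 0.0031, 0.0346], [0, 0, 0], 0.045]

```text
time_s: 4.88
ee_pos: [0.5632, -0.0212, 0.3045]
ee_rot: [0.966, -0.046, 0.255, 0.024]
force: [0.9, -0.3, 0.7]
gripper_width: 0.0449
gripper_force: 0.0
```

Run:
```python
from h import *
d=delta(np.array([.441,-.262,.22]),toolR(np.array([0,0,-1.]),np.array([.247,-.97,0])))
print(d,np.array(d)/10)
```

```text
(array([-0.1222, -0.2408, -0.0845]), array([-0.0157,  0.5203,  0.3373])) [[-0.01222 -0.02408 -0.00845]
 [-0.00157  0.05203  0.03373]]
```

Request:
play_rows:
  moves:
    - [[-0.0122, -0.0241, -0.0085], [-0.0016, 0.052, 0.0337], 0.045]
    - [[-0.0122, -0.0241, -0.0085], [-0.0016, 0.052, 0.0337], 0.045]
    - [[-0.0122, -0.0241, -0.0085], [-0.0016, 0.052, 0.0337], 0.045]
    - [[-0.0122, -0.0241, -0.0085], [-0.0016, 0.052, 0.0337], 0.045]
    - [[-0.0122, -0.0241, -0.0085], [-0.0016, 0.052, 0.0337], 0.045]

```text
time_s: 5.3
ee_pos: [0.5026, -0.1428, 0.2617]
ee_rot: [0.991, 0.04, 0.129, 0.012]
force: [-0.5, 0.0, -0.2]
gripper_width: 0.045
gripper_force: 0.0
```

Request:
play_rows:
  moves:
    - [[-0.0122, -0.0241, -0.0085], [-0.0016, 0.052, 0.0337], 0.045]
    - [[-0.0122, -0.0241, -0.0085], [-0.0016, 0.052, 0.0337], 0.045]
    - [[-0.0122, -0.0241, -0.0085], [-0.0016, 0.052, 0.0337], 0.045]
    - [[-0.0122, -0.0241, -0.0085], [-0.0016, 0.052, 0.0337], 0.045]
    - [[-0.0122, -0.0241, -0.0085], [-0.0016, 0.052, 0.0337], 0.045]

```text
time_s: 5.72
ee_pos: [0.4416, -0.2635, 0.219]
ee_rot: [0.992, 0.125, 0.0, -0.0]
force: [-0.4, -0.5, 0.2]
gripper_width: 0.045
gripper_force: 0.0
```

Run:
```python
from h import *
o=observe();print(o['ee_pos'],o['ee_rot'],o['qpos'])
w=snap('wrist');a=snap('top');b=snap('side')
r=lambda f,k:cv2.resize(f,None,fx=k,fy=k,interpolation=cv2.INTER_CUBIC)
W=w['frame'][150:350,200:450]; A=a['frame'][145:215,300:370]
im=np.zeros((600,780,3),np.uint8)
im[:300,:375]=r(W,1.5);im[:385,380:765]=r(A,5.5)
B=b['frame'][165:240,260:350];im[300:600,0:360]=r(B,4)
cv2.imwrite('pics/g.png',im[:,:,::-1])
```

```text
[ 0.44160888 -0.26347641  0.21895276] [ 9.92164960e-01  1.24934202e-01  2.20971389e-05 -3.68929137e-04] [-6.28770866e-01  3.09600335e-01  1.76495384e+00  6.48519343e-04
  1.06751148e+00  6.91189499e-01]
```

View pics/g.png

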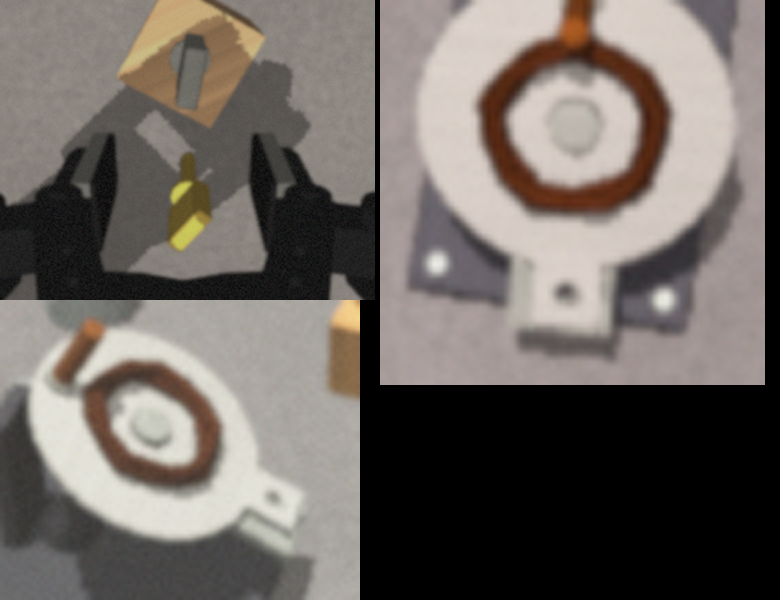

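The top crop puts the ear hole at about pixel (334,198.1), with the lug showing slightly more on the ear's left. The wrist crop puts the pin's top face centre at about (327,203), running from (330,184) to (325,221).

Run:
```python
from h import *
w=load('wrist');a=load('top');z=np.array([0,0,1.]);t=np.array([0,0,.12])
c=fish(w,327.3,202.7,t,z);p,q=fish(w,331,184.7,t,z),fish(w,325,221,t,z)
print('pin',c,p,q,np.linalg.norm(p-q),np.arctan2(*(p-q)[[1,0]]), 'cam',w['world_from_camera'][:3,3])
O=np.array([.583,-.0285,.1355])
print('ear',inpl(rayplane(a,334,198.1,O,N),O),'lug',inpl(rayplane(a,333,197,O-.008*N,N),O))
print(observe()['ee_pos'])
C=cloud(load('side'))[140:195,335:380].reshape(-1,3)
```

```text
pin [ 0.44101107 -0.26743266  0.12      ] [ 0.45584654 -0.2665171   0.12      ] [ 0.42569389 -0.26954681  0.12      ] 0.030304477093155913 0.10014311868736257 cam [ 0.50726629 -0.24616168  0.35452344]
ear (np.float64(0.0964), np.float64(0.087), array([ 0.4995, -0.0239,  0.0875])) lug (np.float64(0.0966), np.float64(0.051), array([ 0.5037, -0.0211,  0.0804]))
[ 0.44201588 -0.26311853  0.21848914]
```

Request:
play_rows:
  moves:
    - [[-0.001, -0.002, -0.0312], [0, 0, -0.1], 0.045]
    - [[0, 0, -0.0312], [0, 0, 0], 0.045]
    - [[0, 0, -0.0312], [0, 0, 0], 0.045]
    - [[0, 0, -0.0324], [0, 0, 0], 0.045]
    - [[0, 0, 0], [0, 0, 0], 0.045]

```text
time_s: 6.28
ee_pos: [0.4394, -0.2618, 0.089]
ee_rot: [0.997, 0.074, -0.001, -0.003]
force: [-0.6, 0.5, -0.7]
gripper_width: 0.0449
gripper_force: 0.0
```

Request:
play_rows:
  moves:
    - [[0, 0, 0], [0, 0, 0], 0.005]
    - [[0, 0, 0], [0, 0, 0], 0.005]
    - [[0, 0, 0], [0, 0, 0], 0.005]
    - [[0, 0, 0], [0, 0, 0], 0.005]
    - [[0, 0, 0], [0, 0, 0], 0.005]
  grip_force: 60

```text
time_s: 6.7
ee_pos: [0.4428, -0.265, 0.0956]
ee_rot: [0.997, 0.074, 0.003, 0.001]
force: [1.5, 1.1, 9.0]
gripper_width: 0.0112
gripper_force: 61.7
```

Request:
play_rows:
  moves:
    - [[0, 0, 0.02], [0, 0, 0], 0.005]
    - [[0, 0, 0.03], [0, 0, 0], 0.005]
    - [[0, 0, 0.035], [0, 0, 0], 0.005]
    - [[0, 0, 0.035], [0, 0, 0], 0.005]
    - [[0, 0, 0.02], [0, 0, 0], 0.005]

```text
time_s: 7.12
ee_pos: [0.4421, -0.2647, 0.238]
ee_rot: [0.997, 0.074, 0.003, 0.002]
force: [0.7, -0.5, -2.6]
gripper_width: 0.011
gripper_force: 60.2
```

Run:
```python
from h import *
o=observe();print(o['ee_pos'],o['ee_rot'],o['force'],o['gripper_width'])
w=snap('wrist');a=snap('top');b=snap('side')
r=lambda f,k:cv2.resize(f,None,fx=k,fy=k,interpolation=cv2.INTER_CUBIC)
im=np.zeros((600,780,3),np.uint8)
im[:400,:400]=r(w['frame'][200:400,220:420],2)
# side view crop around the tcp
W=np.linalg.inv(b['world_from_camera']);p=W[:3,:3]@(o['ee_pos']-[0,0,.05])+W[:3,3];u=int(b['fx']*p[0]/p[2]+b['cx']);v=int(b['fy']*p[1]/p[2]+b['cy']);u0,v0=u-45,max(v-60,0);print(u0,v0)
im[:600,410:770]=r(b['frame'][v0:v0+150,u0:u0+90],4)
cv2.imwrite('pics/i.png',im[:,:,::-1])
```

```text
[ 0.44212906 -0.26470791  0.23795217] [0.99725982 0.07388671 0.00333111 0.00158245] [ 0.71797971 -0.45554876 -2.60042955] 0.010978720059198682
312 75
```

View pics/i.png

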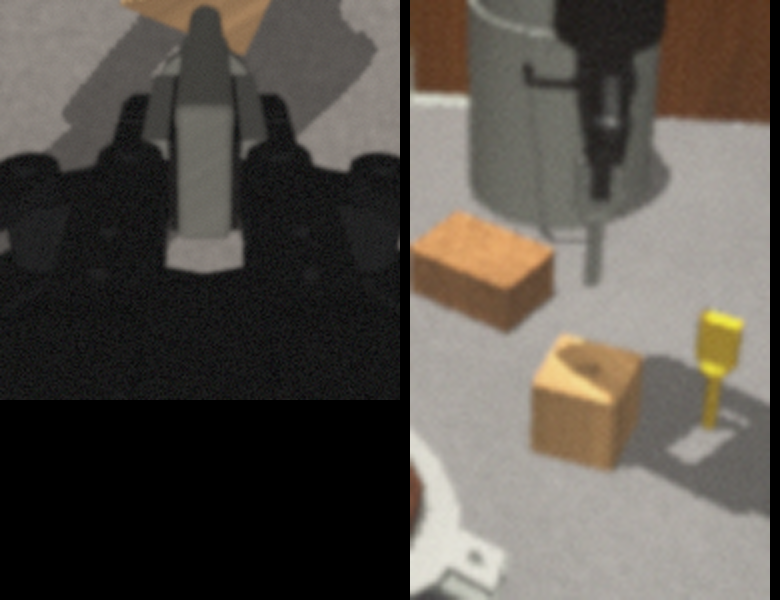

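The pin is held upright. In the side view its tip is at pixel (357.5,145.5). In the wrist view the grip's top face spans rows 252.5 to 319 at column 322.

Run:
```python
from h import *
o=observe();w=load('wrist');b=load('side');T=R.from_quat(o['ee_rot']);t=o['ee_pos']
z=T.as_matrix()[:,2];top=t-z*.0245
for uv in [(322,252.5),(322.5,319),(308,252),(335,252)]:print(uv,T.inv().apply(fish(w,*uv,top,z)-t).round(4))
W=b['world_from_camera'];q=np.linalg.inv(W)@np.r_[t+z*.0856,1];print('pred tip px',b['fx']*q[0]/q[2]+b['cx'],b['fy']*q[1]/q[2]+b['cy'],'fx',b['fx'],q[2],np.linalg.norm(T.as_rotvec()))
q=np.linalg.inv(W)@np.r_[t,1];print('tcp px',b['fx']*q[0]/q[2]+b['cx'],b['fy']*q[1]/q[2]+b['cy'])
```

```text
(322, 252.5) [ 0.0132 -0.0002 -0.0245]
(322.5, 319) [-0.021   0.0001 -0.0245]
(308, 252) [ 0.0134 -0.0058 -0.0245]
(335, 252) [ 0.0134  0.0051 -0.0245]
pred tip px 357.17766932807325 146.68023718898164 fx 412.8723577536384 1.2529465169603915 3.1391911757164404
tcp px 358.7447472521581 122.20253650305717
```

Run:
```python
from h import *
a=load('top');b=load('side')
def dark(s,u,v,r=3):
    g=cv2.cvtColor(s['frame'],cv2.COLOR_RGB2GRAY).astype(float)
    k=g[v-r:v+r+1,u-r:u+r+1];print(k.astype(int))
    wt=np.clip(np.percentile(k,60)-k-12,0,None);vv,uu=np.mgrid[v-r:v+r+1,u-r:u+r+1]
    return (wt*uu).sum()/wt.sum(),(wt*vv).sum()/wt.sum()
P=[]
for s,uv in((a,(334,198)),(b,(328,214))):
    c=dark(s,*uv);W=s['world_from_camera'];d=W[:3,:3]@np.array([(c[0]-s['cx'])/s['fx'],(c[1]-s['cy'])/s['fy'],1]);d/=np.linalg.norm(d)
    P.append((W[:3,3],d));print(c,rayplane(s,*c,O0,N).round(4))
A=sum(np.eye(3)-np.outer(d,d) for _,d in P);x=np.linalg.solve(A,sum((np.eye(3)-np.outer(d,d))@o for o,d in P))
print('tri',x)
e=np.array([.4988,-.0235,.086])
Rt=toolR(-N,-SY);tgt=e+.025*N+N*.0856+.0039*BX
d=delta(tgt,Rt);print(tgt,d,np.array(d)/10)
```

```text
[[207 202 197 198 205 210 211]
 [200 178 155 161 187 206 208]
 [182 130  98 108 156 192 207]
 [172 120 100 110 146 180 204]
 [188 157 147 144 161 184 205]
 [202 189 181 174 181 199 206]
 [206 205 205 203 204 206 206]]
(np.float64(333.351003220213), np.float64(197.74659400544957)) [ 0.5006 -0.022   0.0872]
[[224 222 218 219 218 221 213]
 [221 211 195 196 207 222 218]
 [218 195 166 162 187 212 223]
 [218 189 162 150 165 202 220]
 [217 204 184 168 174 196 218]
 [221 218 205 200 196 204 215]
 [213 219 218 221 217 220 219]]
(np.float64(327.8952380952381), np.float64(213.96666666666667)) [ 0.5012 -0.0257  0.0878]
tri [ 0.50042645 -0.02190661  0.09151651]
[ 0.44749997 -0.0154842   0.18373241] (array([ 0.0056,  0.2491, -0.0514]), array([ 0.0009, -0.52  , -0.2953])) [[ 5.600e-04  2.491e-02 -5.140e-03]
 [ 9.000e-05 -5.200e-02 -2.953e-02]]
```

Request:
play_rows:
  moves:
    - [[0.0007, 0.0249, -0.0051], [0, -0.052, -0.0295], 0.005]
    - [[0.0007, 0.0249, -0.0051], [0, -0.052, -0.0295], 0.005]
    - [[0.0007, 0.0249, -0.0051], [0, -0.052, -0.0295], 0.005]
    - [[0.0007, 0.0249, -0.0051], [0, -0.052, -0.0295], 0.005]
    - [[0.0007, 0.0249, -0.0051], [0, -0.052, -0.0295], 0.005]

```text
time_s: 7.68
ee_pos: [0.4439, -0.1385, 0.2063]
ee_rot: [0.991, -0.001, 0.131, 0.009]
force: [1.2, 0.8, -1.8]
gripper_width: 0.0112
gripper_force: 60.0
```

Request:
play_rows:
  moves:
    - [[0.0007, 0.0249, -0.0051], [0, -0.052, -0.0295], 0.005]
    - [[0.0007, 0.0249, -0.0051], [0, -0.052, -0.0295], 0.005]
    - [[0.0007, 0.0249, -0.0051], [0, -0.052, -0.0295], 0.005]
    - [[0.0007, 0.0249, -0.0051], [0, -0.052, -0.0295], 0.005]
    - [[0, 0, 0], [0, 0, 0], 0.005]

```text
time_s: 8.1
ee_pos: [0.4446, -0.0367, 0.1845]
ee_rot: [0.971, -0.06, 0.23, 0.016]
force: [-0.5, 0.6, -3.5]
gripper_width: 0.0115
gripper_force: 60.1
```

Request:
play_rows:
  moves:
    - [[0.0007, 0.0249, -0.0051], [0, -0.052, -0.0295], 0.005]
    - [[0, 0, 0], [0, 0, 0], 0.005]
    - [[0, 0, 0], [0, 0, 0], 0.005]

```text
time_s: 8.35
ee_pos: [0.4473, -0.0204, 0.1821]
ee_rot: [0.966, -0.07, 0.25, 0.02]
force: [-0.1, 0.4, -1.6]
gripper_width: 0.0109
gripper_force: 60.1
```

```bash
cat >> h.py <<'E'
def tip():
    o=observe();T=R.from_quat(o['ee_rot']);return o['ee_pos']+T.apply([-.0039,-.0002,.0856]),T
E
python3 - <<'E'
from h import *
e=np.array([.4997,-.0232,.0865]);t,T=tip();z=-T.as_matrix()[:,2]
print('tip rel ear',(t-e)@BX,(t-e)@SY,(t-e)@N,'rot',delta(t,toolR(-N,-SY))[1],observe()['force'])
w=snap('wrist');b=snap('side');a=snap('top')
r=lambda f,k:cv2.resize(f,None,fx=k,fy=k,interpolation=cv2.INTER_CUBIC)
im=np.zeros((600,780,3),np.uint8)
im[:360,:480]=r(b['frame'][175:235,290:370],6)
im[:400,490:770]=r(w['frame'][200:400,250:390],2)
cv2.imwrite('pics/j.png',im[:,:,::-1])
def pxs(s,p):
    q=np.linalg.inv(s['world_from_camera'])@np.r_[p,1];return s['fx']*q[0]/q[2]+s['cx'],s['fy']*q[1]/q[2]+s['cy']
print([((u-290)*6,(v-175)*6) for u,v in (pxs(b,t),pxs(b,e),pxs(b,t+.06*z))])
E
```

```text
tip rel ear -0.002799401133877534 -0.005086452655043053 0.023336992877142995 rot [ 0.0007 -0.0178 -0.0084] [-0.06576064  0.39670682 -1.61634234]
[(np.float64(263.1251402276273), np.float64(208.56350469594503)), (np.float64(229.90651834008906), np.float64(239.98394436678342)), (np.float64(328.94818595158756), np.float64(133.5124749809073))]
```

View pics/j.png

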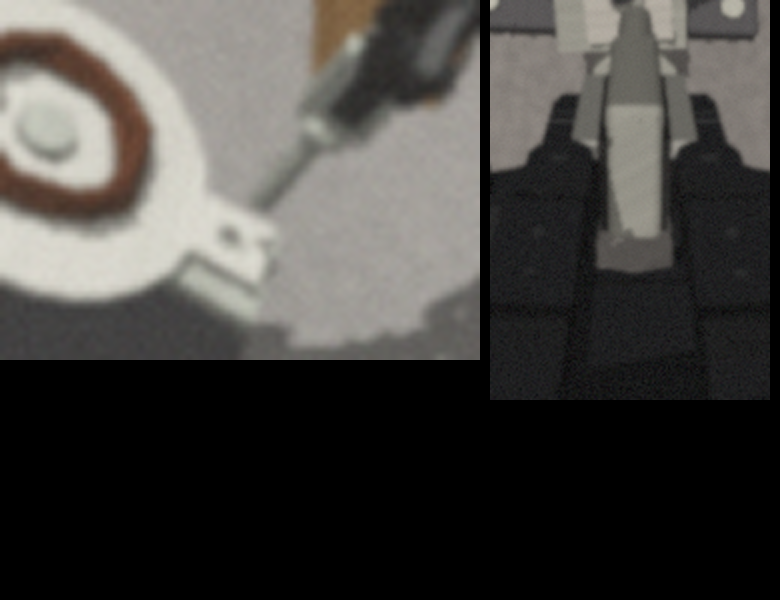

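The side crop shows the tip at (257,207), about one image pixel from the prediction, and the ear hole at (231,237). I'll check the sideways position from the ear's edges in the wrist image.

Run:
```python
from h import *
w=load('wrist');e=np.array([.4997,-.0232,.0865])
g=cv2.cvtColor(w['frame'],cv2.COLOR_RGB2GRAY)
for v in (206,212,218):
    print(v,[(u,int(g[v,u])) for u in range(278,356,2)])
    print([ (u,tuple(np.round([(fish(w,u,v,e)-e)@BX*1e3,(fish(w,u,v,e)-e)@SY*1e3],1))) for u in (280,300,320,340)])
```

```text
206 [(278, 88), (280, 88), (282, 114), (284, 145), (286, 146), (288, 147), (290, 150), (292, 146), (294, 146), (296, 152), (298, 164), (300, 167), (302, 164), (304, 168), (306, 165), (308, 167), (310, 166), (312, 158), (314, 136), (316, 99), (318, 98), (320, 100), (322, 102), (324, 99), (326, 94), (328, 99), (330, 147), (332, 168), (334, 169), (336, 173), (338, 172), (340, 165), (342, 152), (344, 150), (346, 148), (348, 100), (350, 76), (352, 84), (354, 85)]
[(280, (np.float64(-6.8), np.float64(29.7))), (300, (np.float64(-6.6), np.float64(12.9))), (320, (np.float64(-6.4), np.float64(-3.7))), (340, (np.float64(-6.3), np.float64(-20.2)))]
212 [(278, 86), (280, 87), (282, 105), (284, 142), (286, 147), (288, 149), (290, 146), (292, 149), (294, 148), (296, 149), (298, 161), (300, 169), (302, 167), (304, 168), (306, 169), (308, 168), (310, 170), (312, 163), (314, 124), (316, 92), (318, 100), (320, 104), (322, 101), (324, 100), (326, 96), (328, 86), (330, 110), (332, 163), (334, 170), (336, 173), (338, 168), (340, 160), (342, 151), (344, 149), (346, 147), (348, 100), (350, 86), (352, 89), (354, 91)]
[(280, (np.float64(-12.1), np.float64(29.9))), (300, (np.float64(-11.9), np.float64(13.0))), (320, (np.float64(-11.7), np.float64(-3.7))), (340, (np.float64(-11.5), np.float64(-20.4)))]
218 [(278, 117), (280, 110), (282, 105), (284, 140), (286, 148), (288, 148), (290, 149), (292, 150), (294, 149), (296, 151), (298, 158), (300, 172), (302, 170), (304, 170), (306, 172), (308, 172), (310, 167), (312, 146), (314, 111), (316, 98), (318, 101), (320, 99), (322, 100), (324, 100), (326, 99), (328, 96), (330, 92), (332, 117), (334, 158), (336, 163), (338, 161), (340, 157), (342, 131), (344, 146), (346, 145), (348, 98), (350, 59), (352, 57), (354, 52)]
[(280, (np.float64(-17.5), np.float64(30.0))), (300, (np.float64(-17.2), np.float64(13.1))), (320, (np.float64(-17.0), np.float64(-3.8))), (340, (np.float64(-16.9), np.float64(-20.5)))]
```

```bash
cat >> h.py <<'E'
E0=np.array([.4997,-.0232,.0865])
def go(bx,sy,n):
    t,T=tip();Rt=toolR(-N,-SY);g=E0+bx*BX+sy*SY+n*N
    tcp=g-Rt.apply([-.0039,-.0002,.0856]);return delta(tcp,Rt)
def rel():
    t,T=tip();o=observe();f=o['force'];d=t-E0
    print('tip BX,SY,N mm',[round(float(d@k)*1e3,2) for k in (BX,SY,N)],'F',[round(float(f@k),1) for k in (BX,SY,N)],'rot',delta(t,toolR(-N,-SY))[1],'w',round(o['gripper_width'],4))
E
python3 - <<'E'
from h import *
print(go(-.001,-.002,.006),-N*.001,BX*.001,SY*.001)
E
```

```text
(array([ 0.0082,  0.0029, -0.0158]), array([ 0.0011, -0.0154, -0.0064])) [ 4.94005765e-04 -7.71900496e-05 -8.66025404e-04] [ 0.00085564 -0.0001337   0.0005    ] [0.00015438 0.00098801 0.        ]
```

Request:
play_rows:
  moves:
    - [[0.0082, 0.0029, -0.0158], [0.001, -0.0154, -0.0064], 0.005]
    - [[0, 0, 0], [0, 0, 0], 0.005]
    - [[0, 0, 0], [0, 0, 0], 0.005]

```text
time_s: 8.75
ee_pos: [0.4562, -0.0186, 0.167]
ee_rot: [0.963, -0.075, 0.257, 0.02]
force: [0.5, -0.9, -2.9]
gripper_width: 0.0111
gripper_force: 60.1
```

```bash
python3 -c "from h import *;rel();print(go(-.001,-.002,.003))"
```

```text
tip BX,SY,N mm [-1.67, -1.99, 5.94] F [-1.0, -0.8, -2.8] rot [-0.0003 -0.0016  0.0005] w 0.0111
(array([ 0.0019, -0.0003, -0.0023]), array([-0.0003, -0.0016,  0.0005]))
```

Request:
play_rows:
  moves:
    - [[0.0015, -0.0002, -0.0026], [0, 0, 0], 0.005]
    - [[0.0015, -0.0002, -0.0026], [0, 0, 0], 0.005]
    - [[0.001, -0.0002, -0.0017], [0, 0, 0], 0.005]
    - [[0, 0, 0], [0, 0, 0], 0.005]

```text
time_s: 9.08
ee_pos: [0.4608, -0.019, 0.1609]
ee_rot: [0.963, -0.075, 0.259, 0.02]
force: [-3.3, 0.3, 4.3]
gripper_width: 0.0113
gripper_force: 61.5
```

```bash
python3 -c "from h import *;rel()"
```

```text
tip BX,SY,N mm [-0.42, -1.59, -1.68] F [-0.7, -0.2, 5.3] rot [-0.0002  0.0016  0.0005] w 0.0113
```

Request:
play_rows:
  moves:
    - [[0.001, -0.0001, -0.0017], [0, 0, 0], 0.005]
    - [[0.0005, -0.0001, -0.0009], [0, 0, 0], 0.005]
    - [[0, 0, 0], [0, 0, 0], 0.005]

```text
time_s: 9.33
ee_pos: [0.4618, -0.019, 0.1595]
ee_rot: [0.963, -0.075, 0.259, 0.02]
force: [-28.1, 1.8, 36.4]
gripper_width: 0.0111
gripper_force: 67.4
```

```bash
python3 -c "from h import *;rel()"
```

```text
tip BX,SY,N mm [-0.14, -1.46, -3.33] F [-6.1, -2.5, 45.6] rot [0.0001 0.0027 0.0002] w 0.0111
```

Request:
play_rows:
  moves:
    - [[-0.001, 0.0001, 0.0016], [0, 0, 0], 0.005]
    - [[-0.0009, 0.0001, -0.0005], [0, 0, 0], 0.005]
    - [[0, 0, 0], [0, 0, 0], 0.005]

```text
time_s: 9.58
ee_pos: [0.4606, -0.0189, 0.1601]
ee_rot: [0.963, -0.075, 0.26, 0.02]
force: [-9.9, 0.5, 15.0]
gripper_width: 0.0115
gripper_force: 63.1
```

```bash
python3 -c "from h import *;rel()"
```

```text
tip BX,SY,N mm [-0.79, -1.52, -2.22] F [-1.1, -1.0, 17.9] rot [-0.      0.0035  0.0004] w 0.0115
```

Request:
play_rows:
  moves:
    - [[-0.0009, 0.0001, -0.0005], [0, 0, 0], 0.005]
    - [[0, 0, 0], [0, 0, 0], 0.005]

```text
time_s: 9.75
ee_pos: [0.4603, -0.0188, 0.1599]
ee_rot: [0.962, -0.075, 0.26, 0.02]
force: [-8.6, 0.9, 14.2]
gripper_width: 0.0112
gripper_force: 62.9
```

```bash
python3 -c "from h import *;rel()"
```

```text
tip BX,SY,N mm [-1.08, -1.52, -2.22] F [-0.4, -0.4, 16.6] rot [0.0001 0.0048 0.0004] w 0.0112
```

Request:
play_rows:
  moves:
    - [[-0.0009, 0.0001, -0.0005], [0, 0, 0], 0.005]
    - [[0, 0, 0], [0, 0, 0], 0.005]

```text
time_s: 9.92
ee_pos: [0.4599, -0.0188, 0.1598]
ee_rot: [0.962, -0.075, 0.261, 0.02]
force: [-5.6, 1.8, 12.9]
gripper_width: 0.0111
gripper_force: 62.6
```

```bash
python3 -c "from h import *;rel()"
```

```text
tip BX,SY,N mm [-1.37, -1.54, -2.18] F [1.4, 0.9, 14.1] rot [0.0003 0.0062 0.0003] w 0.0111
```

Request:
play_rows:
  moves:
    - [[-0.0015, 0.0002, 0.0026], [0, 0, 0], 0.005]
    - [[0, 0, 0], [0, 0, 0], 0.005]
    - [[0, 0, 0], [0, 0, 0], 0.005]

```text
time_s: 10.17
ee_pos: [0.4568, -0.0184, 0.1607]
ee_rot: [0.963, -0.075, 0.258, 0.02]
force: [-0.1, -0.2, -3.5]
gripper_width: 0.0113
gripper_force: 60.3
```

Run:
```python
from h import *
rel();t,T=tip();b=snap('side');w=snap('wrist')
def pxs(s,p):
    q=np.linalg.inv(s['world_from_camera'])@np.r_[p,1];return round(s['fx']*q[0]/q[2]+s['cx'],1),round(s['fy']*q[1]/q[2]+s['cy'],1)
print('tip',pxs(b,t),'E0',pxs(b,E0),'tip+20',pxs(b,t+.02*N))
g=cv2.cvtColor(b['frame'],cv2.COLOR_RGB2GRAY)
print('cols 318-344');
for v in range(203,222):print(v,g[v,318:345])
g=cv2.cvtColor(w['frame'],cv2.COLOR_RGB2GRAY);print(g[212,278:352:2])
```

```text
tip BX,SY,N mm [-4.14, -1.64, 0.21] F [-1.8, -0.2, -3.0] rot [-0.0004  0.0008  0.0005] w 0.0113
tip (np.float64(329.8), np.float64(215.4)) E0 (np.float64(328.3), np.float64(215.0)) tip+20 (np.float64(333.4), np.float64(211.5))
cols 318-344
203 [210 213 213 212 210 210 185 167 159 156 156 155 160 158 161 158 155 150
 148 145 162 169 143 120 106  97  87]
204 [211 210 210 210 212 208 184 169 161 157 159 156 159 159 164 161 154 150
 142 132 135 151 138 125 112 111 107]
205 [212 212 213 211 212 210 186 168 158 160 158 162 160 157 162 158 151 145
 136 120 113 124 127 121 117 121 123]
206 [211 213 211 213 213 210 189 171 164 162 162 159 159 158 159 156 145 139
 126 111 103 114 127 128 129 133 142]
207 [213 212 213 215 216 212 196 187 178 165 161 160 158 159 156 147 142 128
 118 110 112 134 149 153 150 152 153]
208 [214 212 213 213 216 212 212 207 198 183 171 164 159 155 144 139 128 117
 112 115 135 150 155 157 161 159 158]
209 [213 213 214 217 217 215 214 214 215 204 194 177 161 148 138 129 118 112
 117 135 150 156 158 158 158 158 158]
210 [213 213 215 218 217 214 216 218 217 212 209 190 16
[... 776 characters left out ...]
69 189 205 212 210 202 186 175 170 160 143 148 165
 167 159 159 158 158 156 155 158 160]
218 [208 185 152 134 140 142 152 177 196 208 210 211 204 203 187 168 146 153
 157 160 161 162 158 157 158 154 155]
219 [191 158 142 148 165 158 140 143 161 182 199 207 212 212 206 187 151 134
 147 155 161 160 158 156 155 156 157]
220 [155 137 147 169 180 174 160 150 140 143 165 184 200 207 209 184 148 137
 149 154 157 156 161 159 156 159 157]
221 [112 123 153 173 182 185 180 176 159 149 142 154 170 187 194 168 146 149
 153 156 155 156 159 156 163 156 159]
[ 88  86 104 137 142 145 143 145 141 143 149 165 171 170 171 170 167 163
 122  94  99 103 103  99  93  87 110 153 164 166 169 167 169 165 162 151
 149]
```

Run:
```python
from h import *
w=load('wrist')
g=cv2.cvtColor(w['frame'],cv2.COLOR_RGB2GRAY)
for u in (302,306,336):
    print(u,[(v,int(g[v,u])) for v in range(196,244,2)])
    print([(v,tuple(np.round([(fish(w,u,v,E0)-E0)@BX*1e3,(fish(w,u,v,E0)-E0)@SY*1e3],1))) for v in (200,210,220,230)])
T=R.from_quat(observe()['ee_rot']);print((w['world_from_camera'][:3,3]-E0)@np.c_[BX,SY,N])
```

```text
302 [(196, 173), (198, 170), (200, 167), (202, 169), (204, 172), (206, 174), (208, 173), (210, 173), (212, 171), (214, 165), (216, 167), (218, 170), (220, 167), (222, 167), (224, 167), (226, 169), (228, 161), (230, 144), (232, 129), (234, 130), (236, 126), (238, 106), (240, 102), (242, 105)]
[(200, (np.float64(4.4), np.float64(13.1))), (210, (np.float64(-3.4), np.float64(13.2))), (220, (np.float64(-11.4), np.float64(13.4))), (230, (np.float64(-19.6), np.float64(13.5)))]
306 [(196, 174), (198, 169), (200, 169), (202, 172), (204, 175), (206, 171), (208, 172), (210, 172), (212, 171), (214, 165), (216, 167), (218, 169), (220, 167), (222, 168), (224, 168), (226, 154), (228, 119), (230, 130), (232, 147), (234, 149), (236, 134), (238, 102), (240, 87), (242, 81)]
[(200, (np.float64(4.4), np.float64(10.1))), (210, (np.float64(-3.4), np.float64(10.2))), (220, (np.float64(-11.4), np.float64(10.3))), (230, (np.float64(-19.6), np.float64(10.4)))]
336 [(196, 169), (198, 169), (200, 172), (202, 171), (204, 172), (206, 173), (208, 172), (210, 171), (212, 166), (214, 169), (216, 172), (218, 168), (220, 166), (222, 170), (224, 151), (226, 113), (228, 120), (230, 139), (232, 140), (234, 139), (236, 126), (238, 75), (240, 56), (242, 57)]
[(200, (np.float64(4.4), np.float64(-12.3))), (210, (np.float64(-3.4), np.float64(-12.4))), (220, (np.float64(-11.4), np.float64(-12.5))), (230, (np.float64(-19.6), np.float64(-12.7)))]
[ 0.06802184 -0.00196349  0.22194487]
```

```bash
python3 -c "from h import *;print(go(.0012,-.002,.002),go(.0012,-.002,-.002))"
```

```text
(array([ 0.0037, -0.0009,  0.0044]), array([-0.0005,  0.0005,  0.0006])) (array([ 0.0057, -0.0012,  0.001 ]), array([-0.0005,  0.0005,  0.0006]))
```

Request:
play_rows:
  moves:
    - [[0.0037, -0.0009, 0.0044], [0, 0, 0], 0.005]
    - [[0, 0, 0], [0, 0, 0], 0.005]
    - [[0.001, -0.0002, -0.0017], [0, 0, 0], 0.005]
    - [[0.001, -0.0002, -0.0017], [0, 0, 0], 0.005]
    - [[0, 0, 0], [0, 0, 0], 0.005]

```text
time_s: 10.68
ee_pos: [0.4627, -0.0197, 0.162]
ee_rot: [0.963, -0.075, 0.259, 0.02]
force: [-10.0, 1.7, 13.6]
gripper_width: 0.0107
gripper_force: 63.4
```

```bash
python3 -c "from h import *;rel()"
```

```text
tip BX,SY,N mm [1.88, -1.98, -1.73] F [-2.0, 0.1, 16.9] rot [-0.0003  0.0018  0.0005] w 0.0107
```

Request:
play_rows:
  moves:
    - [[0.001, -0.0002, -0.0017], [0, 0, 0], 0.005]
    - [[0, 0, 0], [0, 0, 0], 0.005]

```text
time_s: 10.85
ee_pos: [0.4633, -0.0197, 0.1614]
ee_rot: [0.963, -0.075, 0.259, 0.02]
force: [-32.0, 3.8, 46.0]
gripper_width: 0.0108
gripper_force: 69.3
```

```bash
python3 -c "from h import *;rel()"
```

```text
tip BX,SY,N mm [2.17, -1.94, -2.52] F [-4.9, -1.2, 56.0] rot [-0.0001  0.0028  0.0002] w 0.0108
```

Request:
play_rows:
  moves:
    - [[-0.0025, 0.0004, 0.0043], [0, 0, 0], 0.005]
    - [[-0.0036, 0.0006, -0.0021], [0, 0, 0], 0.005]
    - [[0, 0, 0], [0, 0, 0], 0.005]

```text
time_s: 11.1
ee_pos: [0.4568, -0.0188, 0.1616]
ee_rot: [0.963, -0.075, 0.258, 0.02]
force: [-0.1, 1.4, -4.5]
gripper_width: 0.011
gripper_force: 60.3
```

```bash
python3 -c "from h import *;rel()"
```

```text
tip BX,SY,N mm [-3.68, -2.01, 0.98] F [-2.5, 1.3, -3.7] rot [-0.0005  0.0002  0.0005] w 0.011
```

Request:
play_rows:
  moves:
    - [[0.001, -0.0002, -0.0017], [0, 0, 0], 0.005]
    - [[0.001, -0.0002, -0.0017], [0, 0, 0], 0.005]
    - [[0, 0, 0], [0, 0, 0], 0.005]

```text
time_s: 11.35
ee_pos: [0.4596, -0.0193, 0.1581]
ee_rot: [0.963, -0.075, 0.258, 0.02]
force: [-0.6, -0.4, -2.6]
gripper_width: 0.0107
gripper_force: 60.3
```

```bash
python3 -c "from h import *;rel()"
```

```text
tip BX,SY,N mm [-2.89, -2.14, -3.45] F [-1.8, -0.5, -2.0] rot [-0.0006  0.0003  0.0006] w 0.0107
```

It dropped in without force, so the tip is in the ear's hole. I'll go deeper to meet the lug.

Request:
play_rows:
  moves:
    - [[0.001, -0.0002, -0.0017], [0, 0, 0], 0.005]
    - [[0.001, -0.0002, -0.0017], [0, 0, 0], 0.005]
    - [[0, 0, 0], [0, 0, 0], 0.005]

```text
time_s: 11.6
ee_pos: [0.4616, -0.0197, 0.155]
ee_rot: [0.963, -0.075, 0.258, 0.02]
force: [0.4, -0.3, -3.1]
gripper_width: 0.0112
gripper_force: 60.3
```

```bash
python3 -c "from h import *;rel()"
```

```text
tip BX,SY,N mm [-2.7, -2.21, -7.19] F [-1.1, -0.2, -2.9] rot [-0.0005  0.0006  0.0006] w 0.0112
```

Request:
play_rows:
  moves:
    - [[0.001, -0.0002, -0.0017], [0, 0, 0], 0.005]
    - [[0, 0, 0], [0, 0, 0], 0.005]

```text
time_s: 11.77
ee_pos: [0.4625, -0.0199, 0.1534]
ee_rot: [0.963, -0.075, 0.258, 0.02]
force: [0.0, 0.6, -2.5]
gripper_width: 0.0112
gripper_force: 60.3
```

```bash
python3 -c "from h import *;rel()"
```

```text
tip BX,SY,N mm [-2.64, -2.23, -9.03] F [-1.3, 0.6, -2.1] rot [-0.0005  0.0008  0.0006] w 0.0112
```

Request:
play_rows:
  moves:
    - [[0.0007, -0.0001, -0.0012], [0, 0, 0], 0.005]
    - [[0.0002, 0.001, 0], [0, 0, 0], 0.005]
    - [[0.0002, 0.001, 0], [0, 0, 0], 0.005]
    - [[0, 0, 0], [0, 0, 0], 0.005]

```text
time_s: 12.1
ee_pos: [0.4633, -0.0184, 0.1528]
ee_rot: [0.963, -0.075, 0.259, 0.02]
force: [-10.8, -8.9, 10.4]
gripper_width: 0.0115
gripper_force: 62.7
```

```bash
python3 -c "from h import *;rel()"
```

```text
tip BX,SY,N mm [-2.39, -0.69, -9.82] F [-2.8, -10.5, 13.7] rot [0.0001 0.0011 0.001 ] w 0.0115
```

Request:
play_rows:
  moves:
    - [[0.0002, 0.001, 0], [0, 0, 0], 0.005]
    - [[0.0006, 0.0008, -0.0009], [0, 0, 0], 0.005]
    - [[0, 0, 0], [0, 0, 0], 0.005]

```text
time_s: 12.35
ee_pos: [0.464, -0.0167, 0.1521]
ee_rot: [0.963, -0.075, 0.259, 0.02]
force: [-13.5, -9.4, 14.7]
gripper_width: 0.0111
gripper_force: 63.5
```

```bash
python3 -c "from h import *;rel()"
```

```text
tip BX,SY,N mm [-2.43, 1.01, -10.67] F [-3.0, -11.4, 18.7] rot [0.0002 0.001  0.0013] w 0.0111
```

Request:
play_rows:
  moves:
    - [[0.0002, 0.001, 0], [0, 0, 0], 0.005]
    - [[0.0005, 0, -0.0009], [0, 0, 0], 0.005]
    - [[0, 0, 0], [0, 0, 0], 0.005]

```text
time_s: 12.6
ee_pos: [0.4646, -0.0154, 0.1504]
ee_rot: [0.963, -0.075, 0.258, 0.02]
force: [-3.7, -3.7, -2.0]
gripper_width: 0.0116
gripper_force: 60.4
```

```bash
python3 -c "from h import *;rel()"
```

```text
tip BX,SY,N mm [-3.11, 2.47, -12.33] F [-3.7, -4.2, -0.2] rot [-0.0004 -0.0002  0.001 ] w 0.0116
```

Request:
play_rows:
  moves:
    - [[0.0002, 0.001, 0], [0, 0, 0], 0.005]
    - [[0.0005, 0, -0.0009], [0, 0, 0], 0.005]
    - [[0, 0, 0], [0, 0, 0], 0.005]

```text
time_s: 12.85
ee_pos: [0.4652, -0.0144, 0.1493]
ee_rot: [0.963, -0.075, 0.258, 0.02]
force: [-2.5, -5.6, -2.9]
gripper_width: 0.0113
gripper_force: 60.4
```

```bash
python3 -c "from h import *;rel()"
```

```text
tip BX,SY,N mm [-3.24, 3.53, -13.47] F [-2.8, -5.9, -1.7] rot [-0.0003 -0.0006  0.001 ] w 0.0113
```

It dropped into the lug. I'll ease sideways and push down.

Request:
play_rows:
  moves:
    - [[-0.0001, -0.0007, 0], [0, 0, 0], 0.005]
    - [[0.0015, -0.0002, -0.0026], [0, 0, 0], 0.005]
    - [[0.0015, -0.0002, -0.0026], [0, 0, 0], 0.005]
    - [[0, 0, 0], [0, 0, 0], 0.005]

```text
time_s: 13.18
ee_pos: [0.4685, -0.0154, 0.1439]
ee_rot: [0.963, -0.075, 0.258, 0.02]
force: [-0.7, -4.3, -5.5]
gripper_width: 0.0111
gripper_force: 59.7
```

```bash
python3 -c "from h import *;rel()"
```

```text
tip BX,SY,N mm [-3.01, 3.11, -19.89] F [-2.8, -4.4, -4.8] rot [-0.0005 -0.0002  0.0008] w 0.0111
```

Request:
play_rows:
  moves:
    - [[0.0025, -0.0004, -0.0043], [0, 0, 0], 0.005]
    - [[0.0025, -0.0004, -0.0043], [0, 0, 0], 0.005]
    - [[0, 0, 0], [0, 0, 0], 0.005]

```text
time_s: 13.43
ee_pos: [0.4735, -0.0162, 0.1351]
ee_rot: [0.963, -0.075, 0.258, 0.02]
force: [-1.4, -4.2, -6.1]
gripper_width: 0.0112
gripper_force: 59.9
```

```bash
python3 -c "from h import *;rel()"
```

```text
tip BX,SY,N mm [-3.04, 3.08, -30.02] F [-3.7, -4.3, -4.9] rot [-0.0006 -0.0005  0.0009] w 0.0112
```

Request:
play_rows:
  moves:
    - [[0.0025, -0.0005, -0.0043], [0, 0, 0], 0.005]
    - [[0.0025, -0.0005, -0.0043], [0, 0, 0], 0.005]
    - [[0.0025, -0.0004, -0.0043], [0, 0, 0], 0.005]
    - [[0.0025, -0.0004, -0.0043], [0, 0, 0], 0.005]
    - [[0.002, -0.0003, -0.0034], [0, 0, 0], 0.005]

```text
time_s: 13.85
ee_pos: [0.4852, -0.0182, 0.1152]
ee_rot: [0.963, -0.075, 0.257, 0.02]
force: [-8.3, -6.5, 0.1]
gripper_width: 0.0108
gripper_force: 61.1
```

Request:
play_rows:
  moves:
    - [[0, 0, 0], [0, 0, 0], 0.005]
    - [[0, 0, 0], [0, 0, 0], 0.005]

```text
time_s: 14.02
ee_pos: [0.4852, -0.0182, 0.1151]
ee_rot: [0.963, -0.075, 0.257, 0.02]
force: [-2.1, -4.6, -7.8]
gripper_width: 0.0111
gripper_force: 59.6
```

```bash
python3 -c "from h import *;rel()"
```

```text
tip BX,SY,N mm [-2.88, 2.88, -53.23] F [-5.0, -4.9, -6.1] rot [-0.0006 -0.0023  0.001 ] w 0.0111
```

Request:
play_rows:
  moves:
    - [[0.0015, -0.0002, -0.0026], [0, 0, 0], 0.005]
    - [[0.0015, -0.0002, -0.0026], [0, 0, 0], 0.005]
    - [[0, 0, 0], [0, 0, 0], 0.005]

```text
time_s: 14.27
ee_pos: [0.4877, -0.0185, 0.1115]
ee_rot: [0.964, -0.076, 0.254, 0.02]
force: [-5.4, -8.0, -7.6]
gripper_width: 0.0113
gripper_force: 59.6
```

```bash
python3 -c "from h import *;rel()"
```

```text
tip BX,SY,N mm [-2.99, 2.88, -57.64] F [-7.4, -8.7, -4.5] rot [-0.0004 -0.0086  0.002 ] w 0.0113
```

```bash
python3 -c "from h import *;o=observe();print(o['qpos'],o['torque'],o['joint_torque'])"
```

```text
[-0.1243085   0.3150473   2.23900189 -0.22903441  0.07466874  1.82717861] [-1.21480138  2.067683   -0.87695325] [  4.17875513 -42.03369141 -23.86987567  -0.050572    -4.48167846
   0.17725283]
```

Request:
play_rows:
  moves:
    - [[0.0007, -0.0001, -0.0012], [0, 0, 0], 0.005]
    - [[0, 0, 0], [0, 0, 0], 0.005]

```text
time_s: 14.43
ee_pos: [0.4883, -0.0185, 0.1108]
ee_rot: [0.964, -0.076, 0.253, 0.021]
force: [-9.7, -8.0, -4.4]
gripper_width: 0.0112
gripper_force: 60.6
```

```bash
python3 -c "from h import *;rel()"
```

```text
tip BX,SY,N mm [-3.0, 2.88, -58.51] F [-9.4, -9.4, 0.4] rot [-0.0003 -0.0098  0.0021] w 0.0112
```

Joint 5 is near its lower limit, so I'll stop pushing. The pin will slide the last 2 mm on its own when released.

Request:
play_rows:
  moves:
    - [[0, 0, 0], [0, 0, 0], 0.04]
    - [[0, 0, 0], [0, 0, 0], 0.04]
    - [[0, 0, 0], [0, 0, 0], 0.04]
    - [[-0.01, 0.0015, 0.0173], [0, 0, 0], 0.04]
    - [[-0.015, 0.0023, 0.026], [0, 0, 0], 0.04]

```text
time_s: 14.85
ee_pos: [0.4656, -0.0142, 0.155]
ee_rot: [0.964, -0.075, 0.255, 0.02]
force: [-1.0, -0.4, 0.3]
gripper_width: 0.0402
gripper_force: 0.0
```

Request:
play_rows:
  moves:
    - [[-0.0198, 0.0031, 0.0346], [0, 0, 0], 0.04]
    - [[-0.0198, 0.0031, 0.0346], [0, 0, 0], 0.04]
    - [[-0.01, -0.038, 0], [0, 0, 0], 0.04]
    - [[-0.01, -0.038, 0], [0, 0, 0], 0.04]
    - [[-0.01, -0.038, 0], [0, 0, 0], 0.04]

```text
time_s: 15.27
ee_pos: [0.4058, -0.0883, 0.2259]
ee_rot: [0.964, -0.074, 0.256, 0.021]
force: [0.6, 0.8, -0.6]
gripper_width: 0.0398
gripper_force: 0.0
```

Request:
play_rows:
  moves:
    - [[0, -0.04, 0], [0, 0, 0], 0.04]
    - [[0, -0.04, 0], [0, 0, 0], 0.04]
    - [[0, -0.03, 0], [0, 0, 0], 0.04]
    - [[0, 0, 0], [0, 0, 0], 0.04]

```text
time_s: 15.6
ee_pos: [0.4062, -0.1971, 0.2252]
ee_rot: [0.964, -0.078, 0.254, 0.022]
force: [0.2, -0.0, 0.8]
gripper_width: 0.0402
gripper_force: 0.0
```

Run:
```python
from h import *
print(observe()['qpos'])
b=snap('side');a=snap('top')
r=lambda f,k:cv2.resize(f,None,fx=k,fy=k,interpolation=cv2.INTER_CUBIC)
im=np.zeros((600,800,3),np.uint8)
im[:420,:480]=r(b['frame'][165:235,285:365],6);im[:400,490:790]=r(a['frame'][150:230,305:365],5)
cv2.imwrite('pics/k.png',im[:,:,::-1])
```

```text
[-0.69987898  0.00927023  2.2117541   0.52306805  0.52540264  0.62764896]
```

View pics/k.png

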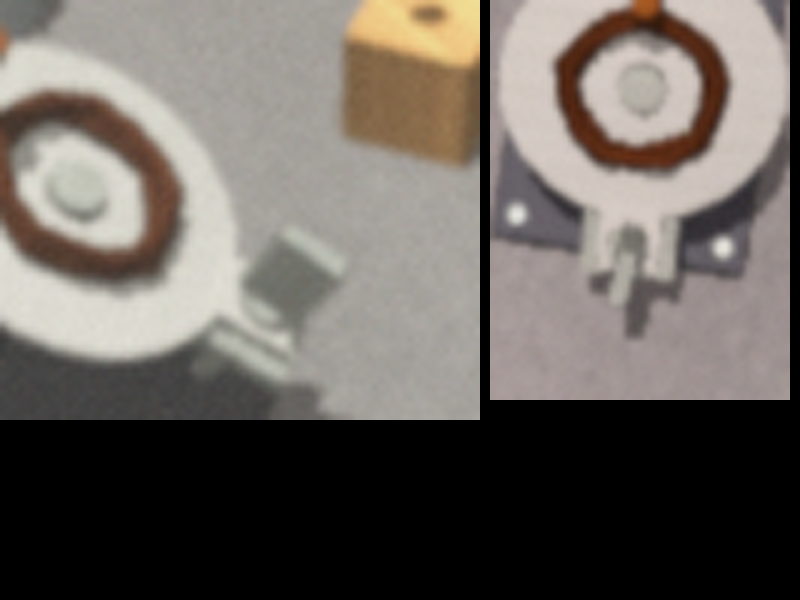

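The collar lies on the ear with no shank showing. I'll check by depth: the head top should stand 50 mm above the plate's face.

Run:
```python
from h import *
for n in('top','side'):
    s=load(n);C=cloud(s);H=(C-E0)@N;x=(C-E0)@BX;y=(C-E0)@SY
    r=np.hypot(x-.098,y+.006); m=(s['depth']>0)&(r>.06)&(r<.078)&(abs(H)<.008); print(n,'plate',np.median(H[m]).round(4),m.sum())
    k=(s['depth']>0)&(np.hypot(x,y)<.025)&(H>.02)&(H<.08); h=H[k]
    t=k&(H>np.percentile(h,90)-.004);print('head max',np.percentile(h,[50,80,90,97]).round(4),'at',x[t].mean().round(4),y[t].mean().round(4),k.sum())
    q=np.abs(H-.030)<.012; q&=k; print('mid',x[q].mean().round(4),y[q].mean().round(4))
```

```text
top plate 0.0006 655
head max [0.05   0.0521 0.0528 0.0555] at -0.0001 0.0048 59
mid 0.0137 0.0046
side plate -0.002 637
head max [0.0396 0.0474 0.0485 0.0502] at -0.0007 0.0037 130
mid -0.0001 0.007
```

The head top is about 50 mm above the plate in both views, so the pin is home.

```bash
python3 -c "from cell import ticket;print(ticket.hand_in())"
```

```text
the job is handed in; nothing more can be done
None
```

The plate is turned so the ear lies over the lug, and the pin is through both holes and released, with its collar looking flat on the ear (head about 50 mm above the plate by depth); I handed the job in and got no verdict back.

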